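Lay the ballast layer on the isolation slab and set its load dial

ROBOT

A 7-joint arm with a two-finger parallel gripper is mounted at the origin on the work surface. World frame = base frame: x ahead of the robot, y to its left, z up, the work surface at z = 0. Lengths are in m, angles in rad, forces in N, time in s.
With the tool pointing down it reaches from about 0.425 to 1.025 m from the base axis. Payload 9.4 kg.
Tool frame: the origin (TCP) lies between the finger pads, 19 mm behind the fingertips; this is the grasp point; z points along the fingers, y is the line along which they close (so a half turn about z gives the same grasp; the last joint's range is limited). The gripper opens to 85 mm and grips with 20 to 120 N. Pads are 22 mm wide; open, the fingers measure 114 mm over their backs; the gripper's body (76 mm by 85 mm) begins 54 mm behind the grasp point. The pads swing forward as they close: fully open they stand 13 mm farther back than shut.
Start: joints at [1.17, 0.599, -0.003, 1.599, 0.002, 0.943, -0.08], TCP at [0.231, -0.687, 0.25] pointing down, gripper open.
Joint ranges: [-2.57, 2.57], [-0.35, 1.97], [-1.29, 1.29], [0.11, 2.56], [-1.05, 4.19], [0.11, 1.86], [-2.63, 2.63]. Speed limits (rad/s): [2.22, 2.22, 3.01, 3.01, 3.14, 3.14, 3.14].

INTERFACE

Orientations are given as a rotation vector (axis times angle).
In Python, from cell import monitor, get_image, camera_params, arm, spotter gives the robot as it stands.
- The arm moves only by the shell command python3 -m creep 'ROWS' [FORCE]. ROWS is JSON, a list of rows, each a list of 7 numbers: the shift along the tool's x, y, z in m, then the turn, a rotation vector about the tool's x, y, z in rad, then the finger opening in m, from 0 to 0.0854. In form: [[dx, dy, dz, rx, ry, rz, gripper], ...]. A call has exactly 8 rows; each row is the pose to reach, as a shift and turn from the pose commanded when the call began, along the tool's axes at that moment; what a row does not reach only later rows make up. A row lasts 1/12 s, in which the tool goes at most 41.7 mm and 7.16 degrees, less where a joint would pass 70% of its speed; a pose out of reach is approached as far as the arm can. A call with a gripper value outside its range is refused whole. The fingers move at their own pace and stop on an object; FORCE is the grip in N (left out, the last holds). Time passes only in rows, so rows that repeat a pose let the fingers close, or fill a call up. It gives the time, the measured TCP pose, the force, the opening and the grip force at its end, in the units of the state.
- monitor.get_state(): the state, without advancing time (a new reading comes with each control period).
- get_image(name): name is "scene" or "top" or "wrist"; returns the picture (420x560x3 uint8, blue, green, red); there is no depth.
- camera_params(name): a dict with "mtx" (3x3 intrinsics, pixels), "position" and "attitude" of the camera in the world. Camera axes: x right, y down, z forward; pixel columns grow to the right and rows downward; lengths in m; the calibration is good to about 2 mm. A picture is of the moment at which its call begins: read the wrist's pose just before it. camera_params takes no time and is no camera call; for the wrist camera it gives the pose at the moment of the call.
- arm.finish_job(): hands the job in; it is judged then, once.
Trained networks look in the newest picture that a camera, given by its name, has taken for a name from the list of things; names that differ only in an ending like _2 or _b are one class to them, and where a whole thing is asked for, a point or a joint stands for the part that bears it (a point fixed in the world has none). Each returns a list of dicts, best first, with "score" (0 to 1); they miss things now and then, are a little off and sometimes report something else, mostly with a low value. They report only what shows in the picture. A call takes as long as a camera call. They do not tell look-alikes from the thing itself.
- spotter.cut_out(camera, query): "pixels" (420x560 bool, what is visible of it) and "rect" ([left, top, right, bottom] in pixels, round what is visible of it).
- spotter.pinpoint(camera, query): "at" ([column, row] in pixels: a listed point, or the origin of a listed thing).
The state is a dict: "clock": time; "joint_positions": joint angles; "dq": joint speeds; "joint_efforts": joint torques, N m; "eef_pos": TCP position; "orientation": TCP orientation; "force": force on the tool from outside, world axes, zero at the start; "torque": the same for the moment, N m; "width": opening from 0.0 (shut) to 1.0 (fully open); "grasp_force": force on a finger pad.
Only numpy, scipy, OpenCV 4.12 (cv2) and the standard library are available. Lean on these libraries where they do the work, as an engineer would, in place of code of your own. Each camera call takes 0.05 s, during which the arm holds its last target. There are 200 camera calls.

TASK

One full-length ballast brick already lies on the black isolation slab: complete the layer by laying the three full-length bricks from the table flat in the other three painted outlines, so that the four make the pinwheel drawn there; set them down, do not drop them. When the layer is complete, turn the load dial until its white pointer stands at the long bold mark of the scale ring. Leave the shorter brick and everything else on the table where they are.

Things in the scene. Friction and masses are not known exactly. Their poses are not given: they have to be found in the camera images.
- slab: black square slab, 200 x 200 mm, fixed on rubber feet, top face 30 mm above the table, turned at some yaw. Origin at the centre of its foot plane on the table; x and y along its sides. Thin white painted outlines (no height) show a pinwheel of four bricks, 186 mm square overall, with 6 mm between neighbouring bricks and an open square in the middle.
- spot0 (a point): centre of one of the four painted brick outlines on the slab's top face. The point has the slab's axes; the 120 mm length of the brick here runs along the slab's x axis. brick_d lies here at the start.
- spot1 (a point): centre of one of the four painted brick outlines on the slab's top face. The point has the slab's axes; the 120 mm length of the brick here runs along the slab's y axis. Empty at the start.
- spot2 (a point): centre of one of the four painted brick outlines on the slab's top face. The point has the slab's axes; the 120 mm length of the brick here runs along the slab's x axis. Empty at the start.
- spot3 (a point): centre of one of the four painted brick outlines on the slab's top face. The point has the slab's axes; the 120 mm length of the brick here runs along the slab's y axis. Empty at the start.
- brick_a: ballast brick: bare aluminium block 120 x 60 x 40 mm, on its top a central black grip rib 60 mm long (along the brick), 16 wide, 30 high (70 overall). 0.48 to 0.75 kg, centre of mass under the rib. Origin at the centre of the underside; x along the 120 mm length, z up. The four are identical and the same either way round. Starts on the table.
- brick_b: ballast brick: bare aluminium block 120 x 60 x 40 mm, on its top a central black grip rib 60 mm long (along the brick), 16 wide, 30 high (70 overall). 0.48 to 0.75 kg, centre of mass under the rib. Origin at the centre of the underside; x along the 120 mm length, z up. The four are identical and the same either way round. Starts on the table.
- brick_c: ballast brick: bare aluminium block 120 x 60 x 40 mm, on its top a central black grip rib 60 mm long (along the brick), 16 wide, 30 high (70 overall). 0.48 to 0.75 kg, centre of mass under the rib. Origin at the centre of the underside; x along the 120 mm length, z up. The four are identical and the same either way round. Starts on the table.
- brick_d: ballast brick: bare aluminium block 120 x 60 x 40 mm, on its top a central black grip rib 60 mm long (along the brick), 16 wide, 30 high (70 overall). 0.48 to 0.75 kg, centre of mass under the rib. Origin at the centre of the underside; x along the 120 mm length, z up. The four are identical and the same either way round. Starts on the slab, in spot0.
- half_brick: bystander: a shorter brick, 80 x 60 x 40 mm, with the same grip rib as the others, lying among them on the table; not part of the layer. Origin at the centre of its underside, x along its 80 mm.
- load_dial (a joint): angle of the load dial (rad) on its black control unit (130 x 130 x 50 mm, fixed, turned at some yaw): 0 = pointer along the unit's +x side, growing clockwise seen from above; stops at -1.6 and 1.6. It turns with light friction (about 0.04 N m) and stays where it is left. At the start the pointer stands 0.5 to 1.4 rad clockwise of the mark.
- dial_grip (a point): on the dial's axis, 84 mm above the table, a good height for the TCP: the dial is a grey disc, 66 mm across, with an upright bar grip across it, 60 mm long, 16 mm wide, top at 91 mm and foot at 61 mm above the table. The point turns with the dial: its x axis lies along the bar and points to the pointer's end. Grip the bar across its 16 mm.
- dial_pointer (a point): tip of the dial's white pointer, 40 mm from the dial's axis at the pointed end of the bar (white line on half of the bar's top), 60 mm above the table; turns with the dial.
- dial_mark (a point): point on the long bold mark of the flat aluminium scale ring around the dial (the other marks are short and thin, 15 degrees apart), 40 mm from the dial's axis, 60 mm above the table. Its x axis points outwards from the dial's axis along the mark. Fixed for the run.
- jar: bystander: closed jar, 60 mm across, 75 mm high, origin under its centre.
- beaker: bystander: open white plastic beaker, 70 mm across, 80 mm high, origin under its centre.
- case: bystander: flat grey case, 70 x 110 x 22 mm, origin under its centre.
- screwdriver: bystander: screwdriver, 180 mm long, lying along its x axis.
- puck: bystander: steel puck with a neck, 54 mm across, 20 mm high, origin under its centre.
Not all that is in view belongs to the job. What is shaped like the brick_b but pink or red is not meant. Leave any purple look-alike of the brick_c alone.

How it is judged:
By the outcome, as a careful person would: the job done as asked, in the order asked, and still so for the second after the job is handed in, with the robot touching nothing.
It also fails if it takes over 72 s, if anything falls off the work surface, if the arm or the gripper's body presses on something with over 40 N, if the wrist force passes 120 N, or if a joint passes its speed limit or range.

## Working session

There is one attempt and no reset: what is moved stays moved. The work goes in short steps, Python scripts to look and compute and a shell command to move; the robot and the scene stay as the last step left them, time stands still between calls to the robot, and variables do not carry over. Pictures are saved under pics/ and viewed, at most 13 in all, crops included, and the job is handed in when it is done.

```bash
mkdir -p pics; ls; cat > h.py <<'E'
import numpy as np, cv2
from scipy.spatial.transform import Rotation as R
from cell import monitor, get_image, camera_params, arm, spotter
def cam(n):
    p=camera_params(n); a=np.array(p["attitude"],float)
    Rm=a if a.shape==(3,3) else (R.from_rotvec(a) if a.size==3 else R.from_quat(a)).as_matrix()
    return np.array(p["mtx"]),np.array(p["position"]),Rm
def ray(c,uv,z):
    K,p,Rm=c; d=Rm@np.linalg.inv(K)@np.array([uv[0],uv[1],1.]); return p+d*(z-p[2])/d[2]
def proj(c,X):
    K,p,Rm=c; q=K@(Rm.T@(np.array(X)-p)); return q[:2]/q[2]
E
python3 - <<'E'
from h import *
for n in ("scene","top"):
    print(camera_params(n)); cv2.imwrite(f"pics/{n}0.png",get_image(n))
print(monitor.get_state())
E
```

```text
pics
{'mtx': array([[531.34685016,   0.        , 281.45680999],
       [  0.        , 531.34685016, 200.53437266],
       [  0.        ,   0.        ,   1.        ]]), 'position': array([0.98957205, 0.82756072, 0.96194719]), 'attitude': array([-0.62359547, -2.61909374,  1.16239666])}
{'mtx': array([[489.25915741,   0.        , 275.95124401],
       [  0.        , 489.25915741, 206.9992779 ],
       [  0.        ,   0.        ,   1.        ]]), 'position': array([ 0.45991769, -0.02635849,  1.42487131]), 'attitude': array([-2.22267634,  2.16551936, -0.10314035])}
{'clock': 0.1, 'joint_positions': array([ 1.17028839,  0.60006099, -0.00256703,  1.60004765,  0.00183187,
        0.94290252, -0.07975133]), 'dq': array([ 0.00024933, -0.00103311, -0.00075762, -0.00220061,  0.00020212,
       -0.0004581 , -0.00091105]), 'joint_efforts': array([ 6.50642920e-03, -7.77992964e+01,  1.57078676e+00, -2.58627194e+01,
        1.26862121e-02,  5.50369776e-03, -2.44705666e-05]), 'eef_pos': array([ 0.23055063, -0.68694889,  0.2491923 ]), 'orientation': array([-3.09912090e+00, -5.06421996e-01,  5.80101010e-04]), 'force': array([-0.99330245,  0.34717755,  0.44491388]), 'torque': array([-0.01069924, -0.02609958,  0.00546338]), 'grasp_force': 0.0, 'width': 1.002637398472423}
```

View pics/top0.png

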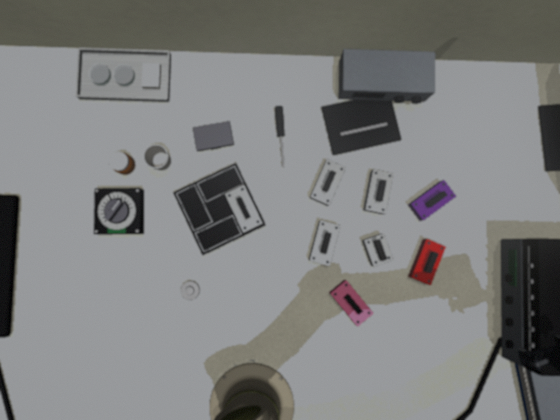

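View pics/scene0.png

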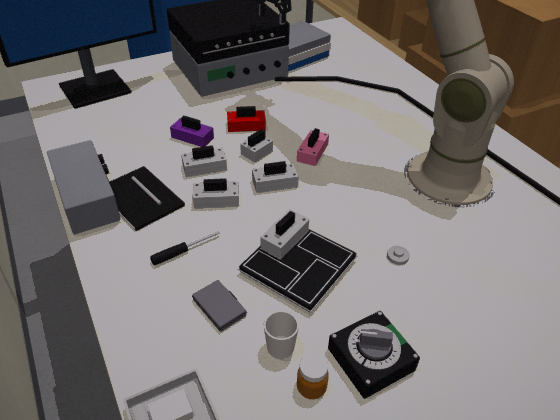

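```bash
python3 - <<'E'
from h import *
c=cam("top"); get_image("top")
for q in ["brick_a","half_brick","slab","load_dial"]:
    for r in spotter.cut_out("top",q):
        m=r["pixels"].astype(np.uint8); 
        (cx,cy),(w,h),a=cv2.minAreaRect(np.argwhere(m)[:,::-1].astype(np.float32))
        print("cut",q,round(r["score"],2),np.round(r["rect"]),m.sum(),np.round((cx,cy,w,h,a),1))
for q,z in [("brick_a",0),("half_brick",0),("slab",0),("spot0",.03),("spot1",.03),("spot2",.03),("spot3",.03),("dial_grip",.084),("dial_pointer",.06),("dial_mark",.06)]:
    for r in spotter.pinpoint("top",q): print("pt",q,round(r["score"],2),np.round(r["at"],1),np.round(ray(c,r["at"],z),4))
E
```

```text
cut brick_a 0.97 [406. 182. 452. 220.] 983 [431.1 199.5  22.6  44.8  53.1]
cut brick_a 0.92 [229. 182. 260. 230.] 892 [242.8 207.8  43.2  21.   65.6]
cut brick_a 0.92 [326. 278. 373. 324.] 995 [350.1 301.8  45.7  22.8  50.7]
cut brick_a 0.89 [360. 170. 391. 217.] 970 [377.5 190.7  23.3  42.9  10.3]
cut brick_a 0.89 [409. 238. 446. 285.] 1104 [426.  260.9  26.7  43.6  21.8]
cut brick_a 0.69 [310. 154. 342. 203.] 975 [327.1 181.9  23.   43.9  23.2]
cut brick_a 0.68 [311. 219. 338. 261.] 895 [323.5 241.9  21.8  42.2  14. ]
cut half_brick 0.95 [363. 234. 392. 264.] 666 [376.2 248.6  29.7  23.4  71.6]
cut slab 0.66 [170. 163. 264. 255.] 4262 [218.2 208.   72.2  73.   64.3]
cut load_dial 0.67 [105. 197. 126. 222.] 439 [115.5 210.   22.   23.   90. ]
pt brick_a 0.88 [327.1 179.4] [ 0.6498 -0.2033  0.    ]
pt brick_a 0.78 [348.3 300.5] [ 0.2992 -0.2709  0.    ]
pt brick_a 0.71 [371.9 193.9] [ 0.6106 -0.336   0.    ]
pt brick_a 0.68 [245.1 208.7] [0.557  0.0348 0.    ]
pt brick_a 0.6 [428.6 203.8] [ 0.5859 -0.5039  0.    ]
pt brick_a 0.59 [425.5 258.1] [ 0.4267 -0.4952  0.    ]
pt brick_a 0.5
[... 457 characters left out ...]
t spot2 0.76 [220.  232.8] [0.4845 0.1027 0.03  ]
pt spot2 0.65 [216.4 186.2] [0.6173 0.1174 0.03  ]
pt spot2 0.58 [248.1 211. ] [0.5486 0.0248 0.03  ]
pt spot3 0.76 [220.  232.8] [0.4845 0.1027 0.03  ]
pt spot3 0.65 [216.4 186.2] [0.6173 0.1174 0.03  ]
pt spot3 0.58 [248.1 211. ] [0.5486 0.0248 0.03  ]
pt dial_grip 0.63 [110.8 207. ] [0.5462 0.3972 0.084 ]
pt dial_grip 0.59 [328.3 182.8] [ 0.6292 -0.1964  0.084 ]
pt dial_grip 0.29 [245.4 210.5] [0.5464 0.0302 0.084 ]
pt dial_pointer 0.9 [125.9 199.4] [0.57   0.3641 0.06  ]
pt dial_pointer 0.53 [246.3 206.2] [0.56   0.0291 0.06  ]
pt dial_pointer 0.37 [160.6 160.3] [0.6825 0.2727 0.06  ]
pt dial_mark 0.56 [113.4 197.7] [0.5738 0.3989 0.06  ]
```

The top view shows three plain aluminium bricks at (327,182), (378,191) and (324,242). The half brick is at (377,249), the slab at (219,208) with brick_d on its right, and the dial at (117,210). The red, pink and purple blocks are look-alikes.

```bash
cat >> h.py <<'E'
from scipy.optimize import minimize
def boxpts(l,w,z0,z1): return np.array([[sx*l/2,sy*w/2,z] for sx in(-1,1) for sy in(-1,1) for z in(z0,z1)])
def place(P,x,y,th,z=0):
    c,s=np.cos(th),np.sin(th); return np.c_[P[:,0]*c-P[:,1]*s+x,P[:,0]*s+P[:,1]*c+y,P[:,2]+z]
BR=[boxpts(.12,.06,0,.04),boxpts(.06,.016,.04,.07)]
def render(c,parts,x,y,th,z=0,S=4):
    K,p,Rm=c; m=np.zeros((420*S,560*S),np.uint8)
    for P in parts:
        q=(place(P,x,y,th,z)-p)@Rm@K.T; uv=(q[:,:2]/q[:,2:]+.5)*S-.5
        cv2.fillConvexPoly(m,cv2.convexHull(np.round(uv*16).astype(np.int32)),255,shift=4)
    return cv2.resize(m,(560,420),interpolation=cv2.INTER_AREA)/255.
def fit(views,parts,x0,z=0):
    # views: [(cam, mask)]
    f=lambda v:sum(np.abs(render(c,parts,v[0],v[1],v[2],z)-m).sum()/m.sum() for c,m in views)
    best=None
    for dth in np.deg2rad([-20,0,20]):
        s=np.array([x0[0],x0[1],x0[2]+dth]); sim=np.vstack([s,s+[.01,0,0],s+[0,.01,0],s+[0,0,.2]])
        r=minimize(f,s,method="Nelder-Mead",options=dict(initial_simplex=sim,xatol=2e-4,fatol=1e-4,maxiter=120))
        if best is None or r.fun<best.fun: best=r
    return best.x,best.fun
E
python3 - <<'E'
from h import *
ct,cs=cam("top"),cam("scene")
get_image("top"); tm=[r["pixels"] for r in spotter.cut_out("top","brick_a")]
sl=[r["pixels"] for r in spotter.cut_out("top","slab")]
get_image("scene"); sm=[r["pixels"] for r in spotter.cut_out("scene","brick_a")]
def pick(ms,uv): 
    for m in ms:
        u,v=np.round(uv).astype(int)
        if m[v-3:v+4,u-3:u+4].any(): return m.astype(float)
for n,x,y,th,z in [("a",.64,-.2,1.2,0),("b",.61,-.33,1.4,0),("c",.465,-.194,1.35,0),("d",.547,.035,-1.13+np.pi,.03)]:
    th=th-np.pi/2 if 0 else th
    for lab,V in (("top",[(ct,pick(tm,proj(ct,(x,y,z+.04))))]),("scene",[(cs,pick(sm,proj(cs,(x,y,z+.04))))])):
        if V[0][1] is None: print(n,lab,"none"); continue
        for t0 in (th-np.pi/2, th):
            v,e=fit(V,BR,(x,y,t0),z); print(n,lab,np.round(v[:2],4),np.round(np.rad2deg(v[2]),1),round(e,3))
E
```

```text
a top [ 0.6392 -0.1997] -22.4 0.033
a top [ 0.6392 -0.1997] -22.4 0.033
a scene [ 0.6393 -0.1982] -21.8 0.051
a scene [ 0.6395 -0.1981] 158.4 0.051
b top [ 0.6172 -0.347 ] -10.2 0.04
b top [ 0.6168 -0.347 ] 169.8 0.04
b scene [ 0.6163 -0.3471] -10.2 0.066
b scene [ 0.6162 -0.3474] 169.3 0.067
c top [ 0.4662 -0.192 ] -13.3 0.049
c top [ 0.4661 -0.192 ] -13.3 0.049
c scene [ 0.4657 -0.1937] -17.1 0.094
c scene [ 0.465  -0.1934] -15.2 0.094
d top none
d scene none
```

```bash
cat >> h.py <<'E'
def tool():
    s=monitor.get_state(); return np.array(s["eef_pos"]),R.from_rotvec(s["orientation"]).as_matrix(),s
def rel(x,y,z,yaw):
    """tool-frame shift and turn from the present pose; yaw = world direction of tool x, tool down"""
    p,T,s=tool(); c,n=np.cos(yaw),np.sin(yaw)
    G=np.array([[c,n,0],[n,-c,0],[0,0,-1.]])
    return np.r_[T.T@(np.array([x,y,z])-p),R.from_matrix(T.T@G).as_rotvec()]
E
python3 - <<'E'
from h import *
ct,cs=cam("top"),cam("scene"); cw=cam("wrist"); p,T,s=tool()
print("wrist cam in tool",T.T@(cw[1]-p),"\n",T.T@cw[2],cw[0][0,0])
ms={}
for n in("top","scene"):
    I=get_image(n); ms[n]=spotter.cut_out(n,"slab"); b=spotter.cut_out(n,"brick_a")
    u=sum((r["pixels"] for r in b),ms[n][0]["pixels"].astype(int)*0)>0
    c=cam(n); g=I.max(2)
    roi=render(c,[boxpts(.27,.27,0,.03)],.552,.109,.4)>0
    dark=((g<75)&roi)|(u&(render(c,[boxpts(.19,.19,.03,.1)],.552,.109,.4)>0))
    dark=cv2.morphologyEx(dark.astype(np.uint8),cv2.MORPH_CLOSE,np.ones((5,5)))
    k,l,st,_=cv2.connectedComponentsWithStats(dark); m=(l==1+st[1:,4].argmax()).astype(float)
    # slab + brick d in its spot
    for sgn in (1,-1):
        for k in range(4):
            loc=place(boxpts(.12,.06,.03,.07),-.033*1,.063*sgn,0); loc=loc if 1 else 0
            rib=place(boxpts(.06,.016,.07,.1),-.033,.063*sgn,0)
            v,e=fit([(c,m)],[boxpts(.2,.2,0,.03),loc,rib],(.552,.109,.4+k*np.pi/2))
            if e<.12: print(n,sgn,k,np.round(v[:2],4),np.round(np.rad2deg(v[2]),1),round(e,3))
E
```

```text
wrist cam in tool [ 7.66005906e-02  6.07142150e-05 -1.24788043e-01] 
 [[ 2.18466495e-04 -9.55467047e-01 -2.95097737e-01]
 [ 9.99999752e-01  4.06147548e-04 -5.74705043e-04]
 [ 6.68964953e-04 -2.95097539e-01  9.55466899e-01]] 327.4939716183509
top 1 0 [0.5554 0.1085] 28.1 0.071
top 1 1 [0.5554 0.1085] 118.1 0.071
top 1 2 [0.554  0.1091] 207.2 0.073
top 1 3 [0.5529 0.1078] 297.6 0.073
top -1 0 [0.5554 0.1085] 28.1 0.071
top -1 1 [0.554  0.1084] 116.2 0.073
top -1 2 [0.555  0.1074] 207.7 0.073
top -1 3 [0.5554 0.1085] 298.1 0.071
scene 1 2 [0.551  0.1002] 206.7 0.115
scene 1 3 [0.5515 0.0993] 297.1 0.09
scene -1 0 [0.5512 0.1018] 27.3 0.087
scene -1 1 [0.5513 0.0992] 117.3 0.114
scene -1 2 [0.5515 0.0993] 207.1 0.09
```

```bash
python3 - <<'E'
from h import *
print(np.round(rel(.553,.107,.27,np.deg2rad(27.5)),4), np.round(rel(.639,-.2,.2,np.deg2rad(-22.2)),4))
E
```

```text
[ 0.5583 -0.6505 -0.02   -0.      0.     -0.1561] [ 0.5422 -0.3321  0.05   -0.      0.      0.7113]
```

```bash
python3 -m creep '[[0.01,-0.012,-0.001,0,0,0,0.085],[0.03,-0.035,-0.002,0,0,0,0.085],[0.055,-0.064,-0.003,0,0,0,0.085],[0.08,-0.093,-0.004,0,0,0,0.085],[0.106,-0.123,-0.005,0,0,0,0.085],[0.132,-0.153,-0.006,0,0,0,0.085],[0.158,-0.183,-0.007,0,0,0,0.085],[0.184,-0.213,-0.008,0,0,0,0.085]]' 40
python3 -m creep '[[0.026,-0.03,-0.001,0,0,0,0.085],[0.052,-0.06,-0.002,0,0,0,0.085],[0.078,-0.09,-0.003,0,0,0,0.085],[0.104,-0.12,-0.004,0,0,0,0.085],[0.13,-0.15,-0.005,0,0,0,0.085],[0.156,-0.18,-0.006,0,0,0,0.085],[0.182,-0.21,-0.007,0,0,0,0.085],[0.208,-0.24,-0.008,0,0,0,0.085]]'
python3 -m creep '[[0.026,-0.03,-0.001,0,0,-0.02,0.085],[0.052,-0.06,-0.002,0,0,-0.05,0.085],[0.078,-0.09,-0.003,0,0,-0.08,0.085],[0.104,-0.12,-0.004,0,0,-0.11,0.085],[0.128,-0.15,-0.004,0,0,-0.14,0.085],[0.148,-0.175,-0.004,0,0,-0.156,0.085],[0.16,-0.19,-0.004,0,0,-0.156,0.085],[0.166,-0.197,-0.004,0,0,-0.156,0.085]]'
python3 - <<'E'
from h import *
p,T,s=tool(); c=cam("wrist"); I=get_image("wrist"); cv2.imwrite("pics/w1.png",I)
print(s["clock"],p,np.round(s["joint_positions"],2),np.rad2deg(np.arctan2(T[1,0],T[0,0])))
np.save("w1.npy",np.array([*c[1],*R.from_matrix(c[2]).as_rotvec()]))
E
```

```text
clock: 2.07
eef_pos: [0.3377, -0.4251, 0.2582]
orientation: [3.1, 0.506, 0.0]
force: [1.3, 0.5, 0.7]
width: 0.991
grasp_force: 0.0
clock: 2.73
eef_pos: [0.4586, -0.1313, 0.2664]
orientation: [3.1, 0.506, 0.001]
force: [0.2, -0.2, 0.3]
width: 0.998
grasp_force: 0.0
clock: 3.4
eef_pos: [0.5535, 0.1101, 0.27]
orientation: [-3.049, -0.752, -0.001]
force: [-0.7, 0.9, -0.2]
width: 0.996
grasp_force: 0.0
3.4 [0.55348871 0.11005662 0.27001956] [-0.15  0.39 -0.2   1.94  0.1   0.82 -1.49] 27.715101158374765
```

View pics/w1.png

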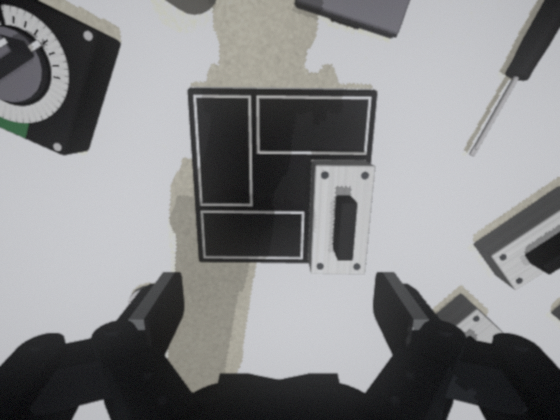

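The wrist view shows the slab with empty outlines at upper right (312,125), upper left (223,150) and lower left (253,235). brick_d lies at lower right (343,218). Next I'll fit the outlines precisely.

```bash
cat >> h.py <<'E'
SP=[(.063,-.033,90),(.033,.063,0),(-.063,.033,90)]   # free spots, local
def outline(l,w,n=40):
    t=np.linspace(-.5,.5,n); o=np.ones(n)*.5
    return np.vstack([np.c_[t*l,o*w],np.c_[t*l,-o*w],np.c_[o*l,t*w],np.c_[-o*l,t*w]])
def fitslab(I,c,spots=SP,x0=(.553,.107,np.deg2rad(27.6))):
    P=[]
    for x,y,a in spots:
        o=np.c_[outline(.12,.06),np.zeros(160)]; P.append(place(o,x,y,np.deg2rad(a)))
    P=np.vstack(P); P[:,2]=.03
    g=cv2.cvtColor(I,cv2.COLOR_BGR2GRAY).astype(np.float32)
    th=g-cv2.morphologyEx(g,cv2.MORPH_OPEN,np.ones((7,7)))  # thin bright lines
    th=np.clip(th,0,60)
    f0={}
    def f(v,sig):
        if sig not in f0: f0[sig]=cv2.GaussianBlur(th,(0,0),sig)
        K,p,Rm=c; q=(place(P,*v)-p)@Rm@K.T; uv=(q[:,:2]/q[:,2:]).astype(np.float32)
        return -cv2.remap(f0[sig],uv[:,:1],uv[:,1:],cv2.INTER_LINEAR).mean()
    v=np.array(x0)
    for sig in (5,2,1):
        sim=np.vstack([v,v+[.006,0,0],v+[0,.006,0],v+[0,0,.05]])
        r=minimize(f,v,args=(sig,),method="Nelder-Mead",options=dict(initial_simplex=sim,xatol=1e-5,fatol=1e-4)); v=r.x
    return v,r.fun
E
python3 - <<'E'
from h import *
w=np.load("w1.npy"); c=(cam("wrist")[0],w[:3],R.from_rotvec(w[3:]).as_matrix())
I=cv2.imread("pics/w1.png"); v,e=fitslab(I,c); print(v,np.rad2deg(v[2]),e)
np.save("slab.npy",v)
D=I.copy()
for x,y,a in SP:
    o=place(np.c_[outline(.12,.06),np.zeros(160)],x,y,np.deg2rad(a)); o[:,2]=.03
    for X in place(o,*v): cv2.circle(D,tuple(np.round(proj(c,X)).astype(int)),0,(0,0,255),-1)
    print(place(np.array([[x,y,.03]]),*v), np.rad2deg(v[2])+a)
cv2.imwrite("pics/w1o.png",cv2.resize(D[70:290,170:400],None,fx=2.4,fy=2.4,interpolation=cv2.INTER_NEAREST))
print(np.round(rel(.6393,-.199,.13,np.deg2rad(-22.2)),4))
E
```

```text
[0.55603417 0.10828823 0.47457437] 27.191108689182766 -48.521793365478516
[[0.62715155 0.10772363 0.03      ]] 117.19110868918277
[[0.55659878 0.17940561 0.03      ]] 27.191108689182766
[[0.48491679 0.10885284 0.03      ]] 117.19110868918277
[-6.800e-02  3.135e-01  1.395e-01 -1.500e-03 -8.000e-04  8.710e-01]
```

View pics/w1o.png

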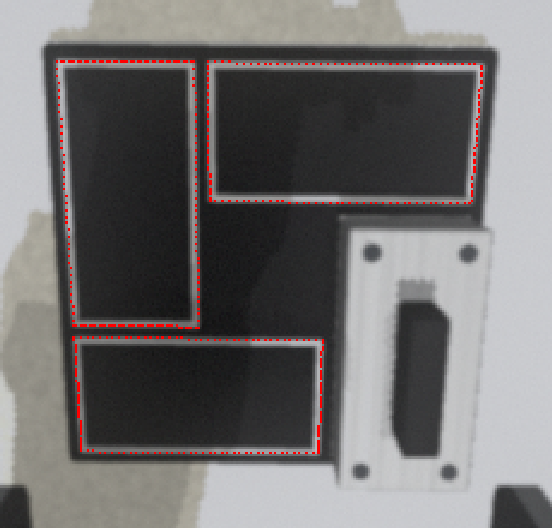

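The fit sits right on the painted lines. The slab is at (0.556, 0.108), yaw 27.2°. Now to brick a.

```bash
python3 -m creep '[[-0.003,0.01,0.003,0,0,0.1,0.085],[-0.008,0.035,0.01,0,0,0.21,0.085],[-0.015,0.065,0.02,0,0,0.32,0.085],[-0.022,0.1,0.03,0,0,0.43,0.085],[-0.029,0.133,0.04,0,0,0.54,0.085],[-0.036,0.166,0.05,0,0,0.65,0.085],[-0.043,0.2,0.055,0,0,0.76,0.085],[-0.05,0.23,0.06,0,0,0.871,0.085]]'
python3 -m creep '[[0.018,0.022,0.01,0,0,0,0.085],[0.034,0.043,0.02,0,0,0,0.085],[0.045,0.058,0.026,0,0,0,0.085],[0.052,0.067,0.03,0,0,0,0.085],[0.052,0.067,0.03,0,0,0,0.085],[0.052,0.067,0.03,0,0,0,0.085],[0.052,0.067,0.03,0,0,0,0.085],[0.052,0.067,0.03,0,0,0,0.085]]'
cat >> h.py <<'E'
def lookbrick(x0,name,z=0):
    p,T,s=tool(); c=cam("wrist"); I=get_image("wrist"); cv2.imwrite(f"pics/{name}.png",I)
    u,v=np.round(proj(c,(x0[0],x0[1],z+.045))).astype(int)
    for r in spotter.cut_out("wrist","brick_a"):
        m=r["pixels"]
        if m[max(v-6,0):v+7,max(u-6,0):u+7].any():
            f,e=fit([(c,m.astype(float))],BR,x0,z); print("brick",np.round(f[:2],4),round(np.rad2deg(f[2]),2),"err",round(e,3),"score",round(r["score"],2)); return f
    print("none at",u,v)
E
python3 - <<'E'
from h import *
f=lookbrick((.6393,-.199,np.deg2rad(-22.2)),"w2"); p,T,s=tool()
print(p,np.round(rel(f[0],f[1],.062,f[2]),4),s["clock"])
E
```

```text
clock: 4.12
eef_pos: [0.6138, -0.125, 0.2097]
orientation: [3.078, -0.623, -0.001]
force: [0.7, 0.1, 0.6]
width: 0.996
grasp_force: 0.0
clock: 4.78
eef_pos: [0.6373, -0.2008, 0.1806]
orientation: [-3.082, 0.608, -0.001]
force: [0.3, -0.3, 0.3]
width: 0.993
grasp_force: 0.0
brick [ 0.6395 -0.2007] -22.24 err 0.018 score 0.66
[ 0.63737803 -0.20099571  0.18051595] [ 0.0018 -0.001   0.1185 -0.0005 -0.0004 -0.0012] 4.8833
```

View pics/w2.png

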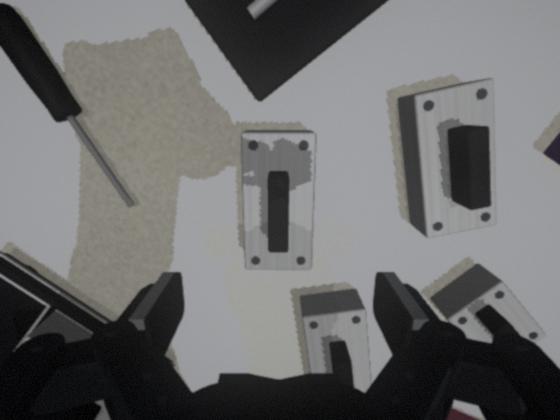

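```bash
python3 -m creep '[[0.001,-0.001,0.015,0,0,0,0.06],[0.002,-0.001,0.035,0,0,0,0.06],[0.002,-0.001,0.06,0,0,0,0.06],[0.002,-0.001,0.085,0,0,0,0.06],[0.002,-0.001,0.103,0,0,0,0.06],[0.002,-0.001,0.112,0,0,0,0.06],[0.002,-0.001,0.1165,0,0,0,0.06],[0.002,-0.001,0.1165,0,0,0,0.04]]' 80
python3 -m creep '[[0,0,0,0,0,0,0.0],[0,0,0,0,0,0,0.0],[0,0,0,0,0,0,0.0],[0,0,0,0,0,0,0.0],[0,0,0,0,0,0,0.0],[0,0,0,0,0,0,0.0],[0,0,0,0,0,0,0.0],[0,0,0,0,0,0,0.0]]' 80
python3 - <<'E'
from h import *
p,T,s=tool(); print(p,np.rad2deg(np.arctan2(T[1,0],T[0,0])),T[:,2],s["width"],s["grasp_force"])
E
```

```text
clock: 5.55
eef_pos: [0.6393, -0.2018, 0.0631]
orientation: [-3.082, 0.61, 0.001]
force: [-0.2, -1.3, 0.4]
width: 0.575
grasp_force: 0.0
clock: 6.22
eef_pos: [0.6403, -0.2021, 0.0648]
orientation: [-3.082, 0.61, -0.003]
force: [-0.6, 1.1, 6.5]
width: 0.168
grasp_force: 79.1
[ 0.64026805 -0.20214888  0.06480827] -22.394871431411755 [ 2.08672295e-03 -2.07819511e-04 -9.99997801e-01] 0.16826423045211455 79.11909341812134
```

```bash
python3 -m creep '[[0,0,-0.005,0,0,0,0.0],[0,0,-0.015,0,0,0,0.0],[0,0,-0.03,0,0,0,0.0],[0,0,-0.05,0,0,0,0.0],[0,0,-0.075,0,0,0,0.0],[0,0,-0.1,0,0,0,0.0],[0,0,-0.125,0,0,0,0.0],[0,0,-0.135,0,0,0,0.0]]' 80
python3 - <<'E'
from h import *
a=np.deg2rad(27.19)
print(np.round(rel(.5566+.0013*np.cos(a),.1794+.0013*np.sin(a),.2,a),4))
print(tool()[2]["force"])
E
```

```text
clock: 6.88
eef_pos: [0.6401, -0.2028, 0.2022]
orientation: [3.081, -0.611, 0.006]
force: [0.7, -0.5, -6.6]
width: 0.167
grasp_force: 78.7
[-0.2222 -0.3224  0.0015  0.0012 -0.0035 -0.8662]
[ 0.65049415 -0.47218333 -6.61848228]
```

```bash
python3 -m creep '[[-0.006,-0.009,0,0,0,-0.08,0.0],[-0.02,-0.028,0,0,0,-0.18,0.0],[-0.038,-0.055,0,0,0,-0.3,0.0],[-0.058,-0.083,0,0,0,-0.42,0.0],[-0.078,-0.112,0,0,0,-0.54,0.0],[-0.098,-0.141,0,0,0,-0.66,0.0],[-0.119,-0.17,0,0,0,-0.77,0.0],[-0.14,-0.2,0,0,0,-0.866,0.0]]' 80
python3 -m creep '[[0.008,-0.029,0,0,0,0,0.0],[0.016,-0.058,0,0,0,0,0.0],[0.024,-0.085,0,0,0,0,0.0],[0.031,-0.108,0,0,0,0,0.0],[0.036,-0.126,0,0,0,0,0.0],[0.039,-0.137,0,0,0,0,0.0],[0.04,-0.142,0,0,0,0,0.0],[0.04,-0.142,0,0,0,0,0.0]]' 80
cat >> h.py <<'E'
def lookheld(base):
    "fit held brick from the wrist camera: offset of its centre from the TCP in tool axes; base = its underside height"
    p,T,s=tool(); y=np.arctan2(T[1,0],T[0,0]); c=cam("wrist"); I=get_image("wrist")
    u,v=np.round(proj(c,(p[0]+.04*T[0,0],p[1]+.04*T[1,0],base+.04))).astype(int)
    for r in spotter.cut_out("wrist","brick_a"):
        m=r["pixels"]
        if m[v-6:v+7,u-6:u+7].any():
            # only compare the far part (fingers hide the rest)
            f,e=fit([(c,m.astype(float))],BR,(p[0],p[1],y),base); d=T.T@(np.r_[f[:2],p[2]]-p)
            print("held offset",np.round(d,4),"yaw",round(np.rad2deg(f[2]-y),2),"err",round(e,3),"score",r["score"])
    return I
E
python3 - <<'E'
from h import *
a=np.deg2rad(27.19)
cv2.imwrite("pics/w3.png",lookheld(tool()[0][2]-.0648))
print(np.round(rel(.5566+.0013*np.cos(a),.1794+.0013*np.sin(a),.0948,a),4),tool()[0])
E
```

```text
clock: 7.55
eef_pos: [0.5849, 0.0369, 0.198]
orientation: [3.051, 0.746, -0.002]
force: [-0.0, 0.1, -6.6]
width: 0.17
grasp_force: 78.6
clock: 8.22
eef_pos: [0.5564, 0.1811, 0.1982]
orientation: [3.053, 0.741, -0.001]
force: [0.4, -0.3, -7.1]
width: 0.17
grasp_force: 78.7
held offset [-0.0011  0.0001  0.    ] yaw 0.01 err 0.392 score 0.98
[ 0.0012 -0.0006  0.1034  0.0009  0.001  -0.0009] [0.55704755 0.17900821 0.19822015]
```

View pics/w3.png

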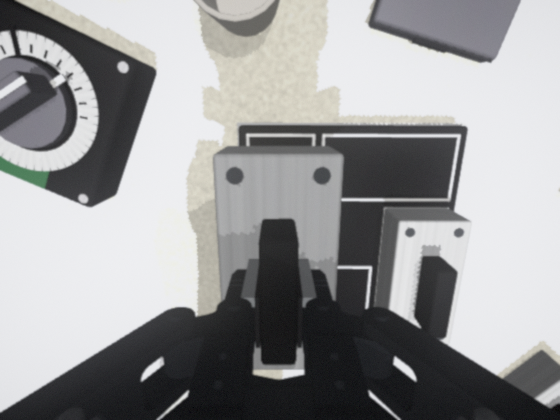

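```bash
python3 -m creep '[[0.001,0,0.008,0,0,0,0.0],[0.001,-0.0005,0.025,0,0,0,0.0],[0.001,-0.0005,0.045,0,0,0,0.0],[0.001,-0.0005,0.065,0,0,0,0.0],[0.001,-0.0005,0.082,0,0,0,0.0],[0.001,-0.0005,0.093,0,0,0,0.0],[0.001,-0.0005,0.098,0,0,0,0.0],[0.001,-0.0005,0.098,0,0,0,0.0]]' 80
python3 - <<'E'
from h import *
a=np.deg2rad(27.19)
print(np.round(rel(.5566+.0013*np.cos(a),.1794+.0013*np.sin(a),.0948,a),4),tool()[0],tool()[2]["force"])
E
```

```text
clock: 8.98
eef_pos: [0.5573, 0.1806, 0.0992]
orientation: [3.053, 0.737, -0.003]
force: [0.2, 0.5, -5.3]
width: 0.171
grasp_force: 78.5
[ 0.0001  0.0008  0.0044  0.      0.002  -0.0006] [0.55732969 0.18064296 0.09923249] [ 0.18186709  0.480688   -5.31446838]
```

```bash
python3 -m creep '[[0,0.0005,0.001,0,0,0,0.0],[0,0.0005,0.002,0,0,0,0.0],[0,0.0005,0.003,0,0,0,0.0],[0,0.0005,0.0035,0,0,0,0.0],[0,0.0005,0.004,0,0,0,0.0],[0,0.0005,0.0045,0,0,0,0.0],[0,0.0005,0.0045,0,0,0,0.0],[0,0.0005,0.0045,0,0,0,0.0]]' 80
```

```text
clock: 9.65
eef_pos: [0.5578, 0.1811, 0.096]
orientation: [-3.053, -0.739, -0.0]
force: [-1.0, 0.6, -7.0]
width: 0.167
grasp_force: 78.6
```

```bash
python3 -m creep '[[0,0.0005,0.0005,0,0,0,0.0],[0,0.0005,0.001,0,0,0,0.0],[0,0.0005,0.0015,0,0,0,0.0],[0,0.0005,0.002,0,0,0,0.0],[0,0.0005,0.0025,0,0,0,0.0],[0,0.0005,0.0025,0,0,0,0.0],[0,0.0005,0.0025,0,0,0,0.0],[0,0.0005,0.0025,0,0,0,0.0]]' 80
python3 - <<'E'
from h import *
for i in range(4):
    get_image("top"); print(tool()[0],tool()[2]["force"])
E
```

```text
clock: 10.32
eef_pos: [0.5579, 0.1807, 0.0947]
orientation: [3.053, 0.739, 0.001]
force: [-5.7, -1.2, 10.5]
width: 0.171
grasp_force: 81.2
[0.55790935 0.1807056  0.0947425 ] [-5.27137433 -0.38742241 11.12092938]
[0.55788602 0.18067072 0.09471897] [-5.99292847 -1.28609212 11.15168349]
[0.55790355 0.18067946 0.09474139] [-4.96352556 -1.70676019 11.35118197]
[0.55792882 0.1806912  0.09474682] [-4.49893835 -0.85270245 10.51687798]
```

```bash
python3 -m creep '[[0,0,0,0,0,0,0.045],[0,0,0,0,0,0,0.045],[0,0,0,0,0,0,0.045],[0,0,-0.01,0,0,0,0.06],[0,0,-0.03,0,0,0,0.085],[0,0,-0.06,0,0,0,0.085],[0,0,-0.09,0,0,0,0.085],[0,0,-0.1,0,0,0,0.085]]' 80
python3 - <<'E'
from h import *
f=lookbrick((.5566,.1794,np.deg2rad(27.2)),"w4",.03)
I=cv2.imread("pics/w4.png"); v,e=fitslab(I,cam("wrist"),SP[:1]+SP[2:],np.load("slab.npy")); print("slab",v,np.rad2deg(v[2]),e)
d=R.from_euler("z",-v[2]).as_matrix()[:2,:2]@(f[:2]-v[:2]); print("brick in slab",d,np.rad2deg(f[2]-v[2]))
f=lookbrick((.4660,-.1927,np.deg2rad(-14)),"w4")
print(np.round(rel(.466,-.1927,.18,np.deg2rad(166)),4),tool()[0])
E
```

```text
clock: 11.18
eef_pos: [0.5595, 0.1812, 0.1979]
orientation: [-3.053, -0.738, -0.008]
force: [0.6, 0.1, 2.0]
width: 0.994
grasp_force: 0.0
brick [0.5569 0.1798] 27.23 err 0.02 score 0.57
slab [0.55615898 0.10816928 0.47105723] 26.989590905943864 -44.22809982299805
brick in slab [0.03317305 0.06347666] 0.23642430114991259
none at 541 428
[-2.5230e-01  2.8990e-01  1.3400e-02  3.0000e-04  0.0000e+00 -2.4225e+00] [0.55785973 0.18041754 0.19342682]
```

```bash
python3 -m creep '[[-0.005,0.006,0,0,0,-0.12,0.085],[-0.015,0.018,0,0,0,-0.24,0.085],[-0.028,0.032,0,0,0,-0.36,0.085],[-0.042,0.048,0,0,0,-0.48,0.085],[-0.056,0.064,0,0,0,-0.6,0.085],[-0.07,0.08,0,0,0,-0.72,0.085],[-0.085,0.098,0,0,0,-0.84,0.085],[-0.1,0.115,0,0,0,-0.96,0.085]]' 80
python3 -m creep '[[-0.021,-0.002,0,0,0,-0.12,0.085],[-0.042,-0.004,0,0,0,-0.24,0.085],[-0.063,-0.007,0,0,0,-0.36,0.085],[-0.084,-0.009,0,0,0,-0.48,0.085],[-0.106,-0.011,0,0,0,-0.6,0.085],[-0.128,-0.013,0,0,0,-0.72,0.085],[-0.15,-0.016,0,0,0,-0.84,0.085],[-0.17,-0.018,0,0,0,-0.96,0.085]]' 80
python3 -m creep '[[-0.009,-0.017,0.003,0,0,-0.12,0.085],[-0.018,-0.033,0.006,0,0,-0.24,0.085],[-0.025,-0.044,0.01,0,0,-0.36,0.085],[-0.029,-0.051,0.013,0,0,-0.46,0.085],[-0.03,-0.053,0.013,0,0,-0.5,0.085],[-0.03,-0.053,0.013,0,0,-0.5,0.085],[-0.03,-0.053,0.013,0,0,-0.5,0.085],[-0.03,-0.053,0.013,0,0,-0.5,0.085]]' 80
python3 - <<'E'
from h import *
f=lookbrick((.4660,-.1927,np.deg2rad(165)),"w5"); p,T,s=tool()
print(p,np.round(rel(f[0],f[1],.064,f[2]),4),s["clock"],np.round(s["joint_positions"],2))
E
```

```text
clock: 12.05
eef_pos: [0.5206, 0.0316, 0.192]
orientation: [-2.359, -2.072, 0.003]
force: [-0.3, -0.1, -0.1]
width: 0.996
grasp_force: 0.0
clock: 12.72
eef_pos: [0.4795, -0.1345, 0.1921]
orientation: [-1.137, -2.926, -0.0]
force: [-0.4, -0.8, 0.2]
width: 0.996
grasp_force: 0.0
clock: 13.38
eef_pos: [0.4667, -0.1921, 0.18]
orientation: [-0.388, -3.117, -0.001]
force: [-0.0, 0.9, -0.4]
width: 0.995
grasp_force: 0.0
brick [ 0.4667 -0.1944] 166.19 err 0.026 score 0.72
[ 0.46686534 -0.19208399  0.18032888] [-0.0005 -0.0023  0.1163  0.0002 -0.0003 -0.0057] 13.4833 [ 0.89  0.57 -0.87  2.13  0.67  0.74  0.9 ]
```

```bash
python3 -m creep '[[0,-0.001,0.015,0,0,-0.005,0.06],[-0.0005,-0.0023,0.035,0,0,-0.005,0.06],[-0.0005,-0.0023,0.06,0,0,-0.005,0.06],[-0.0005,-0.0023,0.085,0,0,-0.005,0.06],[-0.0005,-0.0023,0.103,0,0,-0.005,0.06],[-0.0005,-0.0023,0.112,0,0,-0.005,0.06],[-0.0005,-0.0023,0.1163,0,0,-0.005,0.06],[-0.0005,-0.0023,0.1163,0,0,-0.005,0.04]]' 80
python3 -m creep '[[0,0,0,0,0,0,0.0],[0,0,0,0,0,0,0.0],[0,0,0,0,0,0,0.0],[0,0,0,0,0,0,0.0],[0,0,0,0,0,0,0.0],[0,0,0,0,0,0,0.0],[0,0,0,0,0,0,0.0],[0,0,0,0,0,0,0.0]]' 80
python3 - <<'E'
from h import *
p,T,s=tool(); y=np.arctan2(T[1,0],T[0,0]); f=np.array([.4667,-.1944,p[2]])
print(p,np.rad2deg(y),T[:,2],s["width"],s["grasp_force"],"offset",T.T@(f-p))
E
python3 -m creep '[[0,0,-0.005,0,0,0,0.0],[0,0,-0.015,0,0,0,0.0],[0,0,-0.03,0,0,0,0.0],[0,0,-0.05,0,0,0,0.0],[0,0,-0.075,0,0,0,0.0],[0,0,-0.1,0,0,0,0.0],[0,0,-0.125,0,0,0,0.0],[0,0,-0.135,0,0,0,0.0]]' 80
python3 - <<'E'
from h import *
a=np.deg2rad(117.19)
print(np.round(rel(.4849,.1088,.2,a),4))
E
```

```text
clock: 14.15
eef_pos: [0.4667, -0.1944, 0.0636]
orientation: [-0.378, -3.118, -0.0]
force: [0.2, -0.4, 0.9]
width: 0.575
grasp_force: 0.0
clock: 14.82
eef_pos: [0.4671, -0.1954, 0.0651]
orientation: [0.379, 3.117, -0.001]
force: [-1.4, -0.9, 7.3]
width: 0.171
grasp_force: 78.6
[ 0.4671077  -0.19536207  0.06507877] 166.12096331345504 [ 1.38027714e-03 -8.90676819e-04 -9.99998651e-01] 0.17147217061256656 78.55462431907654 offset [ 6.26566793e-04  8.36190141e-04 -1.41962925e-06]
clock: 15.48
eef_pos: [0.4672, -0.195, 0.2019]
orientation: [0.379, 3.116, -0.001]
force: [0.6, 0.7, -4.7]
width: 0.169
grasp_force: 78.7
[5.550e-02 2.992e-01 1.700e-03 8.000e-04 2.400e-03 8.544e-01]
```

```bash
python3 -m creep '[[0.002,0.008,0,0,0,0.08,0.0],[0.005,0.025,0,0,0,0.18,0.0],[0.009,0.048,0,0,0,0.3,0.0],[0.013,0.072,0,0,0,0.42,0.0],[0.017,0.096,0,0,0,0.54,0.0],[0.021,0.12,0,0,0,0.66,0.0],[0.025,0.145,0,0,0,0.77,0.0],[0.03,0.17,0,0,0,0.854,0.0]]' 80
python3 -m creep '[[0.023,0.013,0,0,0,0,0.0],[0.046,0.026,0,0,0,0,0.0],[0.068,0.039,0,0,0,0,0.0],[0.086,0.05,0,0,0,0,0.0],[0.1,0.058,0,0,0,0,0.0],[0.109,0.063,0,0,0,0,0.0],[0.113,0.066,0,0,0,0,0.0],[0.113,0.066,0,0,0,0,0.0]]' 80
python3 - <<'E'
from h import *
a=np.deg2rad(117.19)
lookheld(tool()[0][2]-.0651)
print(np.round(rel(.4849-.0006*np.cos(a),.1088-.0006*np.sin(a),.0951,a),4),tool()[0])
E
```

```text
clock: 16.15
eef_pos: [0.4778, -0.0219, 0.1987]
orientation: [-1.644, -2.676, 0.001]
force: [0.5, 0.5, -5.3]
width: 0.169
grasp_force: 78.6
clock: 16.82
eef_pos: [0.4852, 0.1085, 0.1989]
orientation: [-1.635, -2.682, 0.0]
force: [0.8, -0.2, -5.4]
width: 0.169
grasp_force: 78.6
held offset [0.002  0.0012 0.    ] yaw -0.18 err 0.341 score 0.62
[ 0.0014  0.0009  0.1037 -0.0012  0.0005 -0.0003] [0.48508057 0.10673467 0.19882066]
```

```bash
python3 -m creep '[[0.001,0,0.008,0,0,0,0.0],[0.001,0.0005,0.025,0,0,0,0.0],[0.001,0.0005,0.045,0,0,0,0.0],[0.001,0.0005,0.065,0,0,0,0.0],[0.001,0.0005,0.082,0,0,0,0.0],[0.001,0.0005,0.093,0,0,0,0.0],[0.001,0.0005,0.098,0,0,0,0.0],[0.001,0.0005,0.1,0,0,0,0.0]]' 80
python3 - <<'E'
from h import *
a=np.deg2rad(117.19)
print(np.round(rel(.4849-.0006*np.cos(a),.1088-.0006*np.sin(a),.0951,a),4),tool()[0],tool()[2]["force"])
E
```

```text
clock: 17.58
eef_pos: [0.4848, 0.1082, 0.0981]
orientation: [-1.637, -2.68, 0.002]
force: [-0.1, -0.0, -5.0]
width: 0.168
grasp_force: 78.5
[-0.0001  0.0003  0.003  -0.0019 -0.0003 -0.0004] [0.4848491  0.10822589 0.09806477] [-0.05243028 -0.0251439  -4.98431195]
```

```bash
python3 -m creep '[[0,0.0003,0.0005,0,0,0,0.0],[0,0.0003,0.001,0,0,0,0.0],[0,0.0003,0.0015,0,0,0,0.0],[0,0.0003,0.002,0,0,0,0.0],[0,0.0003,0.0025,0,0,0,0.0],[0,0.0003,0.003,0,0,0,0.0],[0,0.0003,0.0035,0,0,0,0.0],[0,0.0003,0.0035,0,0,0,0.0]]' 80
python3 -m creep '[[0,0,0.0003,0,0,0,0.0],[0,0,0.0006,0,0,0,0.0],[0,0,0.0009,0,0,0,0.0],[0,0,0.0009,0,0,0,0.0],[0,0,0.0009,0,0,0,0.0],[0,0,0.0009,0,0,0,0.0],[0,0,0.0009,0,0,0,0.0],[0,0,0.0009,0,0,0,0.0]]' 80
```

```text
clock: 18.25
eef_pos: [0.4856, 0.1091, 0.0957]
orientation: [1.636, 2.682, -0.0]
force: [-0.4, 0.1, -4.9]
width: 0.167
grasp_force: 78.5
clock: 18.92
eef_pos: [0.4855, 0.1091, 0.0951]
orientation: [1.636, 2.681, -0.0]
force: [-2.3, -1.9, 6.3]
width: 0.174
grasp_force: 79.9
```

```bash
python3 -m creep '[[0,0,0.0003,0,0,0,0.045],[0,0,0,0,0,0,0.045],[0,0,0,0,0,0,0.045],[0,0,-0.01,0,0,0,0.06],[0,0,-0.03,0,0,0,0.085],[0,0,-0.06,0,0,0,0.085],[0,0,-0.09,0,0,0,0.085],[0,0,-0.1,0,0,0,0.085]]' 80
python3 - <<'E'
from h import *
f=lookbrick((.4849,.1088,np.deg2rad(117.2)),"w6",.03)
I=cv2.imread("pics/w6.png"); v,e=fitslab(I,cam("wrist"),SP[:1],np.load("slab.npy")); print("slab",v,np.rad2deg(v[2]),e)
v=np.load("slab.npy")
d=R.from_euler("z",-v[2]).as_matrix()[:2,:2]@(f[:2]-v[:2]); print("brick in slab",d,np.rad2deg(f[2]-v[2]))
print(np.round(rel(.6165,-.347,.18,np.deg2rad(169.7)),4),tool()[0])
E
```

```text
clock: 19.58
eef_pos: [0.4865, 0.11, 0.1987]
orientation: [1.635, 2.68, 0.005]
force: [0.9, 0.1, 0.4]
width: 1.001
grasp_force: 0.0
brick [0.4858 0.1114] 117.32 err 0.014 score 0.91
slab [0.55918979 0.10171273 0.47231777] 27.06181495225828 -21.329387664794922
brick in slab [-0.06105569  0.03481407] 90.13231758556617
[-0.4652 -0.0929  0.0173  0.0033  0.003  -0.9168] [0.48663221 0.10931502 0.19713361]
```

```bash
python3 - <<'E'
from h import *
v=np.load("slab.npy"); Z=R.from_euler("z",-v[2]).as_matrix()[:2,:2]
for l,a in (((-.033,-.063),0),((.033,.063),0),((-.063,.033),90)):
    w=Z.T@np.array(l)+v[:2]
    f=lookbrick((*w,v[2]+np.deg2rad(a)),"w7",.03)
    if f is not None: print(l,Z@(f[:2]-v[:2]))
E
```

```text
brick [0.5562 0.0364] 25.82 err 0.122 score 0.7
(-0.033, -0.063) [-0.03269211 -0.06402789]
brick [0.5572 0.1807] 27.19 err 0.027 score 0.61
(0.033, 0.063) [0.03410792 0.06389186]
brick [0.4859 0.1113] 117.11 err 0.034 score 0.89
(-0.063, 0.033) [-0.06096115  0.03473392]
```

View pics/w7.png

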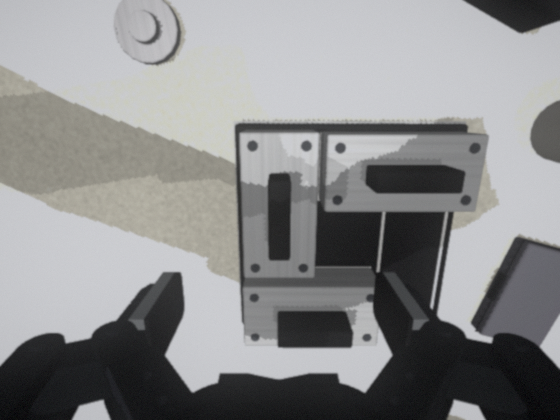

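```bash
python3 -m creep '[[-0.008,-0.002,0,0,0,-0.08,0.085],[-0.025,-0.005,0,0,0,-0.19,0.085],[-0.05,-0.01,0.003,0,0,-0.31,0.085],[-0.08,-0.016,0.006,0,0,-0.43,0.085],[-0.11,-0.022,0.009,0,0,-0.55,0.085],[-0.14,-0.028,0.012,0,0,-0.67,0.085],[-0.17,-0.034,0.015,0,0,-0.79,0.085],[-0.2,-0.04,0.017,0,0,-0.917,0.085]]' 80
python3 -m creep '[[-0.017,-0.034,0,0,0,0,0.085],[-0.033,-0.068,0,0,0,0,0.085],[-0.05,-0.102,0,0,0,0,0.085],[-0.067,-0.136,0,0,0,0,0.085],[-0.083,-0.17,0,0,0,0,0.085],[-0.099,-0.202,0,0,0,0,0.085],[-0.112,-0.228,0,0,0,0,0.085],[-0.119,-0.243,0,0,0,0,0.085]]' 80
python3 - <<'E'
from h import *
get_image("top"); f=lookbrick((.6165,-.347,np.deg2rad(169.7)),"w8"); p,T,s=tool()
print(p,np.round(rel(f[0],f[1],.064,f[2]),4),s["clock"],np.round(s["joint_positions"],2))
E
```

```text
clock: 20.65
eef_pos: [0.5413, -0.0883, 0.1766]
orientation: [-0.274, -3.128, -0.001]
force: [0.6, 0.4, -1.0]
width: 0.998
grasp_force: 0.0
clock: 21.32
eef_pos: [0.6146, -0.3518, 0.1757]
orientation: [-0.289, -3.126, 0.0]
force: [-0.1, -0.4, -1.0]
width: 0.995
grasp_force: 0.0
brick [ 0.6174 -0.3478] 169.93 err 0.017 score 0.78
[ 0.61429917 -0.34855804  0.17588978] [-0.0031  0.0012  0.1119  0.0009 -0.002  -0.0073] 21.4667 [ 0.93  0.8  -0.86  1.67  0.7   1.01  1.22]
```

```bash
python3 -m creep '[[-0.001,0.001,0.013,0,0,-0.007,0.06],[-0.003,0.001,0.033,0,0,-0.007,0.06],[-0.003,0.001,0.058,0,0,-0.007,0.06],[-0.003,0.001,0.082,0,0,-0.007,0.06],[-0.003,0.001,0.1,0,0,-0.007,0.06],[-0.003,0.001,0.108,0,0,-0.007,0.06],[-0.003,0.001,0.1119,0,0,-0.007,0.06],[-0.003,0.001,0.1119,0,0,-0.007,0.04]]' 80
python3 -m creep '[[0,0,0,0,0,0,0.0],[0,0,0,0,0,0,0.0],[0,0,0,0,0,0,0.0],[0,0,0,0,0,0,0.0],[0,0,0,0,0,0,0.0],[0,0,0,0,0,0,0.0],[0,0,0,0,0,0,0.0],[0,0,0,0,0,0,0.0]]' 80
python3 - <<'E'
from h import *
p,T,s=tool(); y=np.arctan2(T[1,0],T[0,0]); f=np.array([.6174,-.3478,p[2]])
print(p,np.rad2deg(y),T[:,2],s["width"],s["grasp_force"],"offset",T.T@(f-p))
E
python3 -m creep '[[0,0,-0.005,0,0,0,0.0],[0,0,-0.015,0,0,0,0.0],[0,0,-0.03,0,0,0,0.0],[0,0,-0.05,0,0,0,0.0],[0,0,-0.075,0,0,0,0.0],[0,0,-0.1,0,0,0,0.0],[0,0,-0.125,0,0,0,0.0],[0,0,-0.135,0,0,0,0.0]]' 80
python3 - <<'E'
from h import *
a=np.deg2rad(117.19)
print(np.round(rel(.6272,.1077,.2,a),4))
E
```

```text
clock: 22.13
eef_pos: [0.618, -0.3461, 0.0653]
orientation: [-0.271, -3.129, -0.001]
force: [0.3, -0.4, 1.1]
width: 0.578
grasp_force: 0.0
clock: 22.8
eef_pos: [0.6185, -0.3478, 0.0671]
orientation: [0.274, 3.128, -0.002]
force: [-0.8, -1.5, 6.7]
width: 0.168
grasp_force: 83.1
[ 0.61849932 -0.34780113  0.06711946] 170.00373473443886 [ 0.00151932 -0.00145128 -0.99999779] 0.16798175757761288 83.0991804599762 offset [ 1.08282051e-03 -1.89714908e-04 -1.67184824e-06]
clock: 23.47
eef_pos: [0.6193, -0.3466, 0.2056]
orientation: [0.271, 3.126, -0.001]
force: [1.2, 0.2, -5.3]
width: 0.169
grasp_force: 81.6
[0.0705 0.4488 0.005  0.0015 0.0043 0.923 ]
```

```bash
python3 -m creep '[[0.001,0.008,0,0,0,0.08,0.0],[0.004,0.025,0,0,0,0.18,0.0],[0.008,0.05,0,0,0,0.3,0.0],[0.012,0.08,0,0,0,0.42,0.0],[0.016,0.11,0,0,0,0.54,0.0],[0.02,0.14,0,0,0,0.67,0.0],[0.025,0.17,0,0,0,0.8,0.0],[0.03,0.2,0,0,0,0.923,0.0]]' 80
python3 -m creep '[[0.031,0.017,0,0,0,0,0.0],[0.062,0.033,0,0,0,0,0.0],[0.093,0.05,0,0,0,0,0.0],[0.125,0.066,0,0,0,0,0.0],[0.156,0.083,0,0,0,0,0.0],[0.185,0.098,0,0,0,0,0.0],[0.209,0.111,0,0,0,0,0.0],[0.2225,0.1186,0,0,0,0,0.0]]' 80
python3 - <<'E'
from h import *
a=np.deg2rad(117.19)
for i in range(5): get_image("top")
lookheld(tool()[0][2]-.0671)
print(np.round(rel(.6272-.0011*np.cos(a),.1077-.0011*np.sin(a),.0971,a),4),tool()[0])
E
```

```text
clock: 24.13
eef_pos: [0.6224, -0.1432, 0.2009]
orientation: [-1.635, -2.682, -0.0]
force: [-0.4, 0.8, -5.9]
width: 0.163
grasp_force: 81.4
clock: 24.8
eef_pos: [0.6239, 0.1124, 0.2013]
orientation: [-1.62, -2.69, -0.003]
force: [-1.0, -1.0, -5.1]
width: 0.171
grasp_force: 81.4
held offset [ 0.0017  0.0009 -0.    ] yaw -0.1 err 0.349 score 0.83
[-0.0003  0.0031  0.1035 -0.0009  0.0006  0.0058] [0.62486673 0.10570444 0.20064766]
```

```bash
python3 -m creep '[[-0.0005,0.001,0.008,0,0,0.005,0.0],[-0.001,0.0023,0.025,0,0,0.005,0.0],[-0.001,0.0023,0.045,0,0,0.005,0.0],[-0.001,0.0023,0.065,0,0,0.005,0.0],[-0.001,0.0023,0.082,0,0,0.005,0.0],[-0.001,0.0023,0.093,0,0,0.005,0.0],[-0.001,0.0023,0.098,0,0,0.005,0.0],[-0.001,0.0023,0.1,0,0,0.005,0.0]]' 80
python3 - <<'E'
from h import *
a=np.deg2rad(117.19)
for i in range(3): get_image("top")
print(np.round(rel(.6272-.0017*np.cos(a)-.0009*np.sin(a),.1077-.0017*np.sin(a)+.0009*np.cos(a),.0971,a),4),tool()[0],tool()[2]["force"])
E
```

```text
clock: 25.82
eef_pos: [0.6272, 0.1071, 0.0999]
orientation: [-1.634, -2.682, 0.001]
force: [0.2, 0.7, -4.7]
width: 0.173
grasp_force: 81.3
[-0.0013 -0.0015  0.0044  0.001   0.0001  0.0023] [0.62789611 0.10762544 0.10149695] [ 0.83991546  0.55608992 -5.9108907 ]
```

```bash
python3 -m creep '[[-0.0005,-0.0005,0.0005,0,0,0.001,0.0],[-0.001,-0.001,0.001,0,0,0.002,0.0],[-0.001,-0.001,0.0015,0,0,0.002,0.0],[-0.001,-0.001,0.002,0,0,0.002,0.0],[-0.001,-0.001,0.0025,0,0,0.002,0.0],[-0.001,-0.001,0.003,0,0,0.002,0.0],[-0.001,-0.001,0.0035,0,0,0.002,0.0],[-0.001,-0.001,0.0035,0,0,0.002,0.0]]' 80
python3 - <<'E'
from h import *
a=np.deg2rad(117.19)
print(np.round(rel(.6272-.0017*np.cos(a)-.0009*np.sin(a),.1077-.0017*np.sin(a)+.0009*np.cos(a),.0971,a),4),tool()[0],tool()[2]["force"])
E
```

```text
clock: 26.63
eef_pos: [0.627, 0.1062, 0.0973]
orientation: [-1.636, -2.682, 0.0]
force: [-0.1, -0.5, -5.9]
width: 0.167
grasp_force: 81.5
[-0.0005 -0.      0.0002 -0.0001 -0.0001  0.0006] [0.62699625 0.10620964 0.09726666] [-0.09365823 -0.50492507 -5.88990576]
```

```bash
python3 -m creep '[[0,0,0.0003,0,0,0,0.0],[0,0,0.0006,0,0,0,0.0],[0,0,0.0009,0,0,0,0.0],[0,0,0.0012,0,0,0,0.0],[0,0,0.0015,0,0,0,0.0],[0,0,0.0015,0,0,0,0.0],[0,0,0.0015,0,0,0,0.0],[0,0,0.0015,0,0,0,0.0]]' 80
```

```text
clock: 27.3
eef_pos: [0.6269, 0.1062, 0.097]
orientation: [1.636, 2.681, -0.0]
force: [-5.0, -2.0, 9.3]
width: 0.168
grasp_force: 83.6
```

Contact made. Release, lift and check the layer.

```bash
python3 -m creep '[[0,0,0,0,0,0,0.045],[0,0,0,0,0,0,0.045],[0,0,0,0,0,0,0.045],[0,0,-0.01,0,0,0,0.06],[0,0,-0.03,0,0,0,0.085],[0,0,-0.06,0,0,0,0.085],[0,0,-0.09,0,0,0,0.085],[0,0,-0.1,0,0,0,0.085]]' 80
python3 - <<'E'
from h import *
for i in range(3): get_image("top")
v=np.load("slab.npy"); Z=R.from_euler("z",-v[2]).as_matrix()[:2,:2]
for l,a in (((-.033,-.063),0),((.033,.063),0),((-.063,.033),90),((.063,-.033),90)):
    w=Z.T@np.array(l)+v[:2]
    f=lookbrick((*w,v[2]+np.deg2rad(a)),"w9",.03)
    if f is not None: print(l,Z@(f[:2]-v[:2]),np.rad2deg(f[2]-v[2]))
p,T,s=tool(); print(p,s["clock"],np.round(s["joint_positions"],2))
c=cam("top"); r=spotter.pinpoint("top","dial_grip")[0]; print(ray(c,r["at"],.084))
r=spotter.pinpoint("top","dial_pointer")[0]; print(r["score"],ray(c,r["at"],.06))
r=spotter.pinpoint("top","dial_mark"); print([(q["score"],ray(c,q["at"],.06)) for q in r])
E
```

```text
clock: 27.97
eef_pos: [0.6285, 0.1072, 0.2005]
orientation: [1.634, 2.679, 0.006]
force: [1.5, 1.1, 0.2]
width: 0.997
grasp_force: 0.0
brick [0.5561 0.0367] 27.17 err 0.041 score 0.95
(-0.033, -0.063) [-0.03262776 -0.06369951] -0.021989169620731407
brick [0.5579 0.1802] 27.2 err 0.012 score 0.57
(0.033, 0.063) [0.03451433 0.06306265] 0.005879028653790967
brick [0.486  0.1111] 117.27 err 0.073 score 0.74
(-0.063, 0.033) [-0.06101623  0.0345374 ] 90.08177774768703
brick [0.6268 0.1083] 117.17 err 0.023 score 0.83
(0.063, -0.033) [ 0.06295858 -0.03238269] 89.97446517039913
[0.62674342 0.10617392 0.19505255] 28.5167 [ 0.16  0.63 -0.64  1.83  0.49  0.84 -0.25]
[0.54573436 0.39255587 0.084     ]
0.88 [0.5598789  0.36668549 0.06      ]
[(0.72, array([0.56909952, 0.40748699, 0.06      ]))]
```

View pics/w9.png

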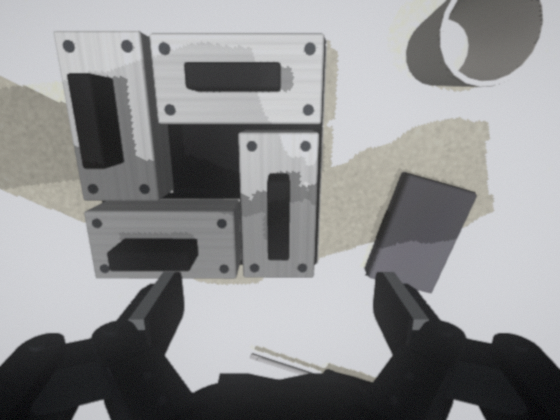

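The layer is complete and all four bricks look well seated. Now over the dial for a close look.

```bash
python3 - <<'E'
from h import *
print(np.round(rel(.546,.394,.2,np.deg2rad(121)),4))
E
```

```text
[ 0.2929  0.0597 -0.0044 -0.0004 -0.0003 -0.0659]
```

```bash
python3 -m creep '[[0.012,0.002,0,0,0,-0.01,0.085],[0.04,0.008,0,0,0,-0.02,0.085],[0.075,0.015,0,0,0,-0.03,0.085],[0.112,0.023,0,0,0,-0.04,0.085],[0.149,0.031,0,0,0,-0.05,0.085],[0.186,0.038,0,0,0,-0.06,0.085],[0.223,0.045,-0.004,0,0,-0.066,0.085],[0.258,0.052,-0.004,0,0,-0.066,0.085]]' 40
python3 -m creep '[[0.02,0.005,0,0,0,0,0.085],[0.03,0.008,0,0,0,0,0.085],[0.034,0.01,0,0,0,0,0.085],[0.034,0.01,0,0,0,0,0.085],[0.034,0.01,0,0,0,0,0.085],[0.034,0.01,0,0,0,0,0.085],[0.034,0.01,0,0,0,0,0.085],[0.034,0.01,0,0,0,0,0.085]]' 40
python3 - <<'E'
from h import *
p,T,s=tool(); c=cam("wrist"); I=get_image("wrist"); cv2.imwrite("pics/d1.png",I)
print(p,s["clock"],np.round(s["joint_positions"],2))
for q,z in (("dial_grip",.084),("dial_pointer",.06),("dial_mark",.06)):
    for r in spotter.pinpoint("wrist",q)[:2]: print(q,round(r["score"],2),np.round(r["at"],1),np.round(ray(c,r["at"],z),4))
np.save("d1.npy",np.array([*c[1],*R.from_matrix(c[2]).as_rotvec()]))
E
```

```text
clock: 29.33
eef_pos: [0.5536, 0.3626, 0.2005]
orientation: [-1.544, -2.736, -0.002]
force: [0.8, 0.1, 0.0]
width: 0.996
grasp_force: 0.0
clock: 30.0
eef_pos: [0.5471, 0.3923, 0.1998]
orientation: [1.549, 2.732, -0.001]
force: [-0.6, 0.2, -0.2]
width: 0.995
grasp_force: 0.0
[0.54706351 0.39227147 0.19981882] 30.0 [-0.31  0.66 -0.63  1.74  0.48  0.9  -0.61]
dial_pointer 0.69 [289.8 240. ] [0.5722 0.3724 0.06  ]
dial_mark 0.78 [317.1 204.7] [0.5752 0.4112 0.06  ]
```

View pics/d1.png

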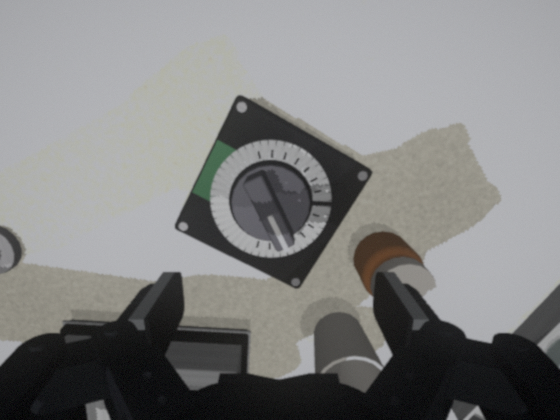

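```bash
cat > dial.py <<'E'
from h import *
def dial(I,c,ax0=(.548,.395)):
    g=cv2.cvtColor(I,cv2.COLOR_BGR2GRAY).astype(np.float32)
    def samp(X,Y,z):
        K,p,Rm=c; q=(np.stack([X,Y,np.full_like(X,z)],-1)-p)@Rm.T.T@K.T if 0 else (np.stack([X,Y,np.full_like(X,z)],-1)-p)@Rm@K.T
        return cv2.remap(g,(q[...,0]/q[...,2]).astype(np.float32),(q[...,1]/q[...,2]).astype(np.float32),cv2.INTER_LINEAR)
    xs=np.arange(-.08,.08,.0005); X,Y=np.meshgrid(ax0[0]+xs,ax0[1]+xs,indexing="ij")
    B=samp(X,Y,.06); return B,xs,samp
if __name__=="__main__":
    w=np.load("d1.npy"); c=(cam("wrist")[0],w[:3],R.from_rotvec(w[3:]).as_matrix())
    I=cv2.imread("pics/d1.png"); B,xs,samp=dial(I,c)
    A=dial(I,c)[2](*np.meshgrid(.548+xs,.395+xs,indexing="ij"),.091)
    flip=lambda M: cv2.resize(M[::-1,::-1],(390,390))  # up=+x, left=+y
    cv2.imwrite("pics/d1r.png",np.hstack([flip(B),flip(A)]))
E
python3 dial.py
```

```text
[ WARN:0@0.502] global loadsave.cpp:1063 imwrite_ Unsupported depth image for selected encoder is fallbacked to CV_8U.
```

View pics/d1r.png

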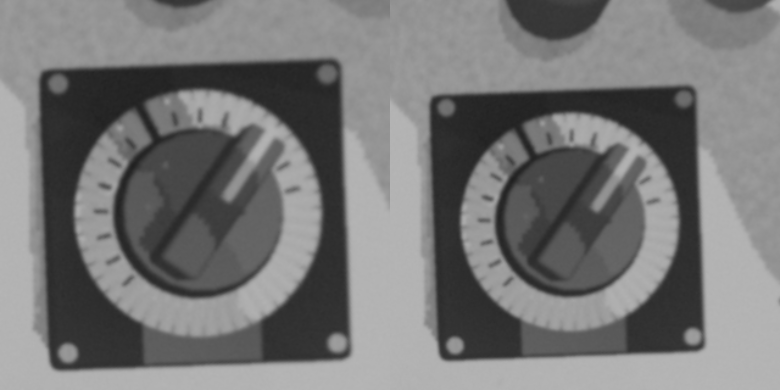

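The rectified view has the dial axis at about (199,213) on the left, the bold mark towards (149,125), and the bar and white line pointing up and to the right.

```bash
cat >> dial.py <<'E'
def analyse(I,c,ax0=(.548,.395),pt0=-37.,mk0=29.):
    B,xs,samp=dial(I,c,ax0)
    a=np.deg2rad(np.arange(0,360,2.)); ax=np.array([ax0[0]+(195-213)*-0 ,ax0[1]])
    ax=np.array(ax0)
    for it in range(4):  # ring outer edge, radial gradient
        r=np.arange(.042,.062,.00025); X=ax[0]+np.outer(np.cos(a),r); Y=ax[1]+np.outer(np.sin(a),r)
        P=cv2.GaussianBlur(samp(X,Y,.06),(5,5),1); G=np.diff(P,axis=1); k=G.argmin(1); rr=r[k]
        ok=(G.min(1)<np.median(G.min(1))*.5); 
        x=ax[0]+rr*np.cos(a); y=ax[1]+rr*np.sin(a)
        for _ in range(5):
            M=np.c_[2*x,2*y,np.ones_like(x)][ok]; s=np.linalg.lstsq(M,(x**2+y**2)[ok],rcond=None)[0]; rad=np.sqrt(s[2]+s[0]**2+s[1]**2)
            res=np.abs(np.hypot(x-s[0],y-s[1])-rad); ok=ok&(res<.0015)
        ax=s[:2]
    t=np.arange(-60,60,.25)
    def prof(z,r0,r1):
        rr=np.linspace(r0,r1,30); return samp(ax[0]+np.outer(np.cos(np.deg2rad(t)),rr),ax[1]+np.outer(np.sin(np.deg2rad(t)),rr),z).mean(1)
    m=prof(.06,.036,.046); b=cv2.GaussianBlur(m[None],(0,0),25)[0]; w=np.where(np.abs(t-mk0)<8,np.clip(b-m-12,0,None),0); mk=(w*t).sum()/w.sum()
    q=prof(.091,.010,.028); b=cv2.GaussianBlur(q[None],(0,0),60)[0]; w=np.where(np.abs(t-pt0)<14,np.clip(q-np.median(q[np.abs(t-pt0)<14])-15,0,None),0); pt=(w*t).sum()/w.sum()
    print("axis",ax,"rad",rad,ok.sum(),"mark",mk,"pointer",pt,"diff",mk-pt); return ax,mk,pt
E
python3 - <<'E'
from dial import *
w=np.load("d1.npy"); c=(cam("wrist")[0],w[:3],R.from_rotvec(w[3:]).as_matrix())
ax,mk,pt=analyse(cv2.imread("pics/d1.png"),c)
print(np.round(rel(ax[0],ax[1],.084,np.deg2rad(pt+180)),4),tool()[0])
E
```

```text
axis [0.54028363 0.39343904] rad 0.05064066886767093 176 mark 29.018087424556743 pointer -37.74399225685316 diff 66.7620796814099
[ 0.0033 -0.0053  0.1159  0.      0.     -0.3715] [0.54650497 0.3932977  0.19990937]
```

```bash
python3 -m creep '[[0.001,-0.002,0.012,0,0,-0.1,0.06],[0.002,-0.004,0.03,0,0,-0.2,0.06],[0.0033,-0.0053,0.05,0,0,-0.3,0.06],[0.0033,-0.0053,0.072,0,0,-0.37,0.06],[0.0033,-0.0053,0.092,0,0,-0.37,0.06],[0.0033,-0.0053,0.106,0,0,-0.37,0.06],[0.0033,-0.0053,0.113,0,0,-0.37,0.06],[0.0033,-0.0053,0.1145,0,0,-0.37,0.05]]' 40
python3 -m creep '[[0,0,0,0,0,0,0.02],[0,0,0,0,0,0,0.0],[0,0,0,0,0,0,0.0],[0,0,0,0,0,0,0.0],[0,0,0,0,0,0,0.0],[0,0,0,0,0,0,0.0],[0,0,0,0,0,0,0.0],[0,0,0,0,0,0,0.0]]' 40
python3 - <<'E'
from h import *
p,T,s=tool(); print(p,np.rad2deg(np.arctan2(T[1,0],T[0,0]))-180,s["width"],s["grasp_force"],s["force"],s["torque"])
E
```

```text
clock: 30.87
eef_pos: [0.5397, 0.3935, 0.0841]
orientation: [-1.018, -2.971, 0.002]
force: [-0.2, -0.2, 1.3]
width: 0.594
grasp_force: 0.0
clock: 31.53
eef_pos: [0.5387, 0.3925, 0.0865]
orientation: [-1.018, -2.972, 0.005]
force: [-6.5, -5.3, 7.0]
width: 0.177
grasp_force: 40.4
[0.5387235 0.3924777 0.0865408] -37.80816121345296 0.17687744334397232 40.41075646877289 [-6.54641789 -5.28476375  6.98371657] [-1.1882321   1.36478785  0.0082868 ]
```

```bash
python3 -m creep '[[0,-0.0007,0,0,0,-0.04,0.0],[0,-0.0013,0,0,0,-0.1,0.0],[0,-0.0013,0,0,0,-0.18,0.0],[0,-0.0013,0,0,0,-0.26,0.0],[0,-0.0013,0,0,0,-0.34,0.0],[0,-0.0013,0,0,0,-0.42,0.0],[0,-0.0013,0,0,0,-0.5,0.0],[0,-0.0013,0,0,0,-0.58,0.0]]' 40
python3 - <<'E'
from h import *
p,T,s=tool(); print(p,np.rad2deg(np.arctan2(T[1,0],T[0,0]))-180,s["width"],s["grasp_force"],s["force"],s["torque"])
E
```

```text
clock: 32.2
eef_pos: [0.5383, 0.3915, 0.0865]
orientation: [-0.12, -3.139, 0.004]
force: [-5.3, -5.9, 6.8]
width: 0.177
grasp_force: 40.3
[0.53828383 0.39151168 0.08654208] -4.363103337507965 0.17673184516834456 40.319854617118835 [-5.32055504 -5.87792915  6.83724756] [-1.13002111  1.24590157 -0.08058998]
```

```bash
python3 -m creep '[[0.0004,-0.0004,0,0,0,-0.07,0.0],[0.0008,-0.0008,0,0,0,-0.15,0.0],[0.0008,-0.0008,0,0,0,-0.24,0.0],[0.0008,-0.0008,0,0,0,-0.33,0.0],[0.0008,-0.0008,0,0,0,-0.42,0.0],[0.0008,-0.0008,0,0,0,-0.5,0.0],[0.0008,-0.0008,0,0,0,-0.56,0.0],[0.0008,-0.0008,0,0,0,-0.583,0.0]]' 40
python3 -m creep '[[0,0,0,0,0,0,0.0],[0,0,0,0,0,0,0.0],[0,0,0,0,0,0,0.0],[0,0,0,0,0,0,0.045],[0,0,0,0,0,0,0.045],[0,0,0,0,0,0,0.045],[0,0,-0.005,0,0,0,0.06],[0,0,-0.015,0,0,0,0.06]]' 40
python3 -m creep '[[0,0,-0.02,0,0,0,0.085],[0,0,-0.045,0,0,0,0.085],[0,0,-0.07,0,0,0,0.085],[0,0,-0.09,0,0,0,0.085],[0,0,-0.1,0,0,0,0.085],[0,0,-0.1,0,0,0,0.085],[0,0,-0.1,0,0,0,0.085],[0,0,-0.1,0,0,0,0.085]]' 40
python3 - <<'E'
from dial import *
p,T,s=tool(); print(p,np.rad2deg(np.arctan2(T[1,0],T[0,0]))-180,s["clock"])
c=cam("wrist"); I=get_image("wrist"); cv2.imwrite("pics/d2.png",I)
B,xs,samp=dial(I,c); A=samp(*np.meshgrid(.548+xs,.395+xs,indexing="ij"),.091)
flip=lambda M: cv2.resize(M[::-1,::-1],(390,390)).astype(np.uint8)
cv2.imwrite("pics/d2r.png",np.hstack([flip(B),flip(A)]))
analyse(I,c,pt0=29.)
E
```

```text
clock: 32.87
eef_pos: [0.5384, 0.3905, 0.0866]
orientation: [0.786, -3.042, 0.004]
force: [-2.5, -6.8, 5.9]
width: 0.184
grasp_force: 40.4
clock: 33.53
eef_pos: [0.5381, 0.3918, 0.1001]
orientation: [0.782, -3.041, 0.001]
force: [-0.0, -0.2, 0.7]
width: 0.701
grasp_force: 0.0
clock: 34.2
eef_pos: [0.5382, 0.3913, 0.1992]
orientation: [0.782, -3.042, 0.002]
force: [0.1, -0.3, 0.5]
width: 0.999
grasp_force: 0.0
[0.53824736 0.39131618 0.19920091] -331.1737219143955 34.2
axis [0.53917365 0.39061654] rad 0.05065322606166584 180 mark 29.037303928055902 pointer 28.78064448570479 diff 0.25665944235111127
```

View pics/d2r.png

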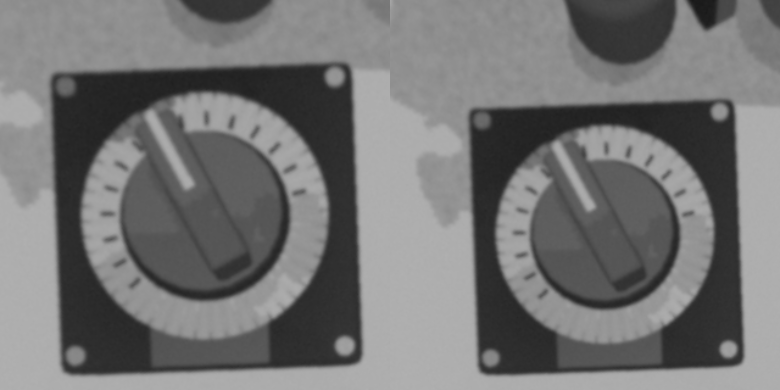

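The pointer is within about 0.3° of the bold mark, the layer is in place and the gripper is clear, so I'm handing in.

```bash
python3 -c "
from cell import arm; print(arm.finish_job())"
```

```text
the job is handed in; nothing more can be done
None
```

I laid the three bricks flat in the empty outlines, each within about 2 mm by the wrist camera. I then turned the dial pointer to within about 0.3° of the bold mark and handed the job in at about 34 s of the 72 s; no verdict came back.

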